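# Lock the hexagonal post into the collet stand

### The arm

A 7-joint arm with a two-finger parallel gripper is mounted at the origin on a cart in front of the work surface, level with it; the furniture and walls round the work are solid. World frame = base frame: x ahead of the robot, y to its left, z up, the work surface at z = 0. Lengths are in m, angles in rad, forces in N, time in s.
With the tool pointing down it reaches from about 0.35 to 0.9 m from the base axis. Payload 7.2 kg.
Tool frame: the origin (TCP) lies at the very end of the fingers, on their centre line; the grasp point (between the pads) lies 19 mm behind it; z points along the fingers, y is the direction in which the jaws open and shut (so a half turn about z gives the same grasp; the last joint's range is limited). The gripper opens to 88 mm and grips with 3 to 60 N. Pads are 20 mm wide; open, the fingers measure 115 mm over their backs; the gripper's body (75 mm by 178 mm) begins 61 mm behind the grasp point.
Start: joints at [1.269, 0.411, -0.013, 1.596, 0.006, 1.134, -0.082], TCP at [0.145, -0.608, 0.223] pointing down, gripper open.
Joint ranges: [-2.95, 2.95], [-0.29, 1.99], [-1.47, 1.44], [0.14, 2.54], [-1.03, 4.17], [0.13, 1.85], [-2.86, 2.86]. Speed limits (rad/s): [2.39, 2.39, 3.01, 3.01, 3.14, 3.14, 3.14].

### API

Orientations are given as a unit quaternion [x, y, z, w].
In Python, from station import manip, viewer, spotter gives the robot as it stands. The module is installed in compiled form; this text tells all that it offers.
- The arm moves only by the shell command python3 -m pendant 'ROWS'. ROWS is JSON, a list of rows, each a list of 3 entries, a list of its own where there are three numbers: the turn, a rotation vector about the tool's x, y, z in rad, then the shift along the tool's x, y, z in cm, then the opening, from 0 (shut) to 1 (fully open). A call has 1 to 20 rows; each row shifts and turns the commanded pose from where the row before left it, along the tool's axes as they then stand; what a row does not reach is not made up. A row lasts 1/12 s, in which the tool goes at most 41.7 mm and 7.16 degrees, less where a joint would pass 70% of its speed; a pose out of reach is approached as far as the arm can. A call with a gripper value outside its range is refused whole. The fingers move at their own pace and stop on an object; the grip force is fixed at half the most. Time passes only in rows, so rows that do not move let the fingers close. It gives the time, the measured TCP pose, the force and the opening at its end, in the units of the state.
- manip.state(): the state, without advancing time (a new reading comes with each control period).
- viewer.grab_frame(name): name is "side" or "top" or "wrist"; returns a dict with "pixels" (480x640x3 uint8, blue, green, red), "depth" (480x640 float32, m along the optical axis (not along the pixel's ray), 0 where there is no reading), "fx", "fy", "cx", "cy" (pixels), "R" (3x3) and "t" (3): a world point X has camera coordinates R X + t. Camera axes: x right, y down, z forward; pixel columns grow to the right and rows downward; lengths in m; the calibration is good to about 2 mm. A picture is of the moment at which its call begins.
- manip.sign_off(): hands the job in, once; it reports no verdict.
Trained networks look in the newest picture that a camera, given by its name, has taken for a name from the list of things; names that differ only in an ending like _2 or _b are one class to them, and where a whole thing is asked for, a point or a joint stands for the part that bears it (a point fixed in the world has none). Each returns a list of dicts, best first, with "score" (0 to 1); they miss things now and then, are a little off and sometimes report something else, mostly with a low value. They report only what shows in the picture. A call takes as long as a camera call. They do not tell look-alikes from the thing itself.
- spotter.search_frame(target, camera): "position" ([x, y, z] in m, in world coordinates, good to about 4 mm: the middle of the surface that is visible of it).
- spotter.pinpoint(target, camera): "position" ([x, y, z] in m, in world coordinates, good to about 4 mm: a listed point, or the origin of a listed thing).
The state is a dict: "t": time; "joints": joint angles; "joint_velocities": joint speeds; "joint_torque": joint torques, N m; "eef_pos": TCP position; "eef_rot": TCP orientation; "force": force on the tool from outside, world axes, zero at the start; "ft_torque": the same for the moment, N m; "gripper_width": finger opening in m.
Only numpy, scipy, OpenCV 4.12 (cv2) and the standard library are available. Lean on these libraries where they do the work, as an engineer would, in place of code of your own. Each camera call takes 0.05 s, during which the arm holds its last target. There are 200 camera calls.

### The job

Set up the stand for holding sherds: take the hexagonal post out of the wooden rack, feed it foot first into the hole of the collet block, turning it gently until it slips into the hexagonal seat hidden inside, and push it fully home against the depth stop without forcing it. Then swing the collet lever all the way counter-clockwise (seen from above) to its end so that the post is locked, and let go. Leave the round post in the rack and the large glue bottle where they are.

Things in the scene. Friction and masses are not known exactly. Their poses are not given: they have to be found in the camera images.
- hex_post: Plain aluminium post, 130 mm long, about 0.2 kg, hexagonal, 28 mm across flats (32.3 mm across corners), but for its lowest 18 mm: a round shank of 25 mm diameter. Stands upright in one of the two holes of the rack, foot 10 mm, top 140 mm above the board. Origin: centre of its foot; z along the post to its top; x is normal to one pair of flats, the other flats follow every 60 degrees
- hex_post_foot (a point): centre of the foot (lower end) of the hexagonal post
- round_post: Plain aluminium round post, 28 mm diameter, 130 mm long, upright in the other hole of the rack. Origin: centre of its foot; z up. Stays where it is
- rack: Wooden block, 60 (x) x 170 (y) x 50 mm high, fixed to the board, with two round upright holes, 36 mm diameter, 40 mm deep, at y = +50 mm and y = -50 mm. Origin: centre of its underside. Which post stands in which hole varies
- collet: Bench collet fixed to the board: grey base plate 126 x 126 x 12 mm, above it the lever's dark ring (104 mm diameter, 16 to 29 mm high), above it a steel block 70 x 70 mm, top 80 mm above the board, with an upright bore in its centre. Pressing the hex post into it with more than 60 N damages it. Origin: centre of its underside; z up
- collet_mouth (a point): centre of the bore at the block's top face, 80 mm above the board. From here down to 62 mm the bore is a round guide, 34 mm diameter, with a 3 mm chamfer at the mouth
- collet_home (a point): centre of the rubber depth stop on the bore's axis, 18 mm above the board: where the foot of the hex post must come. The stop gives about 1 mm per 6 N. Under the seat, from 38 mm up, a follower plate held by about 5 N of friction must be pushed down ahead of the post to the stop; the post's weight alone does not move it
- lever (a joint): Collet lever, turns about the bore's axis; 0 rad = open, 1.0 rad = fully closed, at its stop; grows counter-clockwise seen from above. Starts at 0 to 0.25. It stays where it is left; moving it takes about 0.3 Nm (3 N at the post). Closing it brings two jaws onto the post's shank
- lever_post_top (a point): top centre of the lever's upright black handle, a round post of 16 mm diameter, its top 121 mm above the board, its lower end 31 mm above the board on the lever arm, 110 mm from the bore's axis
- glue_bottle: White glue bottle standing on the board, 42 mm diameter, 75 mm high, origin: centre of its underside. Stays where it is
- seat_rim (a point): point on the bore's axis, 62 mm up: top edge of the hexagonal seat (29 mm across flats, down to 40 mm). Its angle about the axis varies, is not measured and is hidden by the guide; it turns with 0.2 Nm of friction (a push over 10 N may drag it). The hexagon lands on it, foot then 44 mm up, and must be turned, at most 30 degrees either way, until it drops in (enters within about 4 degrees)
- board: Plain plywood board, 300 (x) x 660 (y) mm, 45 mm thick, lying fixed on the table; everything to be handled stands on it, and the heights given for the things are measured from its top. Origin: centre of its underside, on the table
There are look-alikes about, which are no part of the job. What is shaped like the hex_post but orange or pink is not meant.

How it is judged:
On the way, in this order (a step that is already met when the one before it is completed fails the run):
1. the hexagonal post is fully home on the depth stop, the lever still open (less than 0.5 rad) (distance between hex_post_foot and collet_home below 0.003 m and angle between the z axis of hex_post and the z axis of collet, either way round below 0.06 rad and value of joint lever below 0.5 rad), for 0.2 s.
2. the lever is closed (more than 0.93 rad) with the post still home (distance between hex_post_foot and collet_home below 0.003 m and value of joint lever above 0.93 rad), for 0.2 s.
At the end, for the whole second after the job is handed in: The hexagonal post stands in the collet, upright within 0.06 rad, its foot within 3 mm of the depth stop's centre, at rest; the lever is at 0.93 rad or more of its 1.0 rad (all of step 2 and angle between the z axis of hex_post and the z axis of collet, either way round below 0.06 rad and linear speed of hex_post below 0.01 m/s); the robot touches nothing.
It fails at once if the hexagonal post is forced: pressed on the collet with more than 60 N while the lever is open (contact force between hex_post and collet above 60 N and value of joint lever below 0.4 rad).
It fails at once if the round post is moved by more than 30 mm (distance of round_post from where it was at the start of the episode above 0.03 m).
It fails at once if the glue bottle is moved by more than 30 mm (distance of glue_bottle from where it was at the start of the episode above 0.03 m).
It also fails if it takes over 69 s, if anything falls off the work surface, if the arm or the gripper's body presses on something with over 40 N, if the wrist force passes 120 N, or if a joint passes its speed limit or range.

## Working session

There is one attempt and no reset: what is moved stays moved. The work goes in short steps, Python scripts to look and compute and a shell command to move; the robot and the scene stay as the last step left them, time stands still between calls to the robot, and variables do not carry over. Pictures are saved under pics/ and viewed, about 8 in all and at most 12, crops included, and the job is handed in when it is done.

```bash
mkdir -p pics; cat > h.py <<'E'
import numpy as np, cv2
from station import manip, viewer, spotter
def world(f,u,v):
    d=f["depth"][int(v),int(u)]
    c=np.array([(u-f["cx"])/f["fx"]*d,(v-f["cy"])/f["fy"]*d,d])
    return np.array(f["R"]).T@(c-np.array(f["t"]))
E
python3 - <<'E'
from h import *
import pickle
s=manip.state();print({k:np.round(s[k],3) for k in("t","eef_pos","eef_rot","force","gripper_width")})
fs={}
for c in("top","side"):
    f=viewer.grab_frame(c);fs[c]=f;cv2.imwrite(f"pics/{c}1.png",f["pixels"])
    print(c, np.round(-np.array(f["R"]).T@f["t"],3), np.round(f["R"],2).tolist(), f["fx"])
    for t in("hex_post","round_post","rack","collet","collet_mouth","lever_post_top","glue_bottle"):
        print(t,[(round(r["score"],2),np.round(r["position"],3).tolist()) for r in spotter.pinpoint(t,c)[:3]])
pickle.dump(fs,open("f.pkl","wb"))
E
```

```text
{'t': np.float64(0.0), 'eef_pos': array([ 0.145, -0.608,  0.222]), 'eef_rot': array([ 0.993,  0.117, -0.   , -0.001]), 'force': array([0.314, 0.842, 0.814]), 'gripper_width': np.float64(0.088)}
top [0.315 0.136 1.515] [[-0.02, -1.0, -0.0], [-0.99, 0.02, -0.1], [0.1, -0.0, -1.0]] 573.9124976832611
hex_post [(0.75, [0.473, 0.171, 0.055]), (0.72, [0.266, 0.38, 0.001]), (0.6, [0.299, 0.185, 0.003])]
round_post [(0.44, [0.47, 0.274, 0.052])]
rack [(0.71, [0.469, 0.219, 0.048]), (0.69, [0.526, -0.095, 0.062])]
collet [(0.58, [0.528, -0.097, 0.047])]
collet_mouth [(0.78, [0.532, -0.095, 0.121])]
lever_post_top [(0.58, [0.465, -0.188, 0.166])]
glue_bottle [(0.55, [0.612, 0.107, 0.045])]
side [ 0.248 -0.636  0.593] [[0.96, -0.26, -0.01], [-0.15, -0.49, -0.86], [0.22, 0.83, -0.52]] 442.55602199558797
hex_post [(0.8, [0.473, 0.167, 0.059]), (0.8, [0.297, 0.184, 0.0]), (0.58, [0.27, 0.383, 0.003])]
round_post [(0.58, [0.471, 0.271, 0.054])]
rack [(0.75, [0.467, 0.22, 0.044])]
collet [(0.79, [0.529, -0.102, 0.046]), (0.51, [0.471, 0.168, 0.057])]
collet_mouth [(0.73, [0.528, -0.098, 0.126])]
lever_post_top [(0.82, [0.469, -0.185, 0.168])]
glue_bottle [(0.8, [0.606, 0.106, 0.045])]
```

View pics/top1.png

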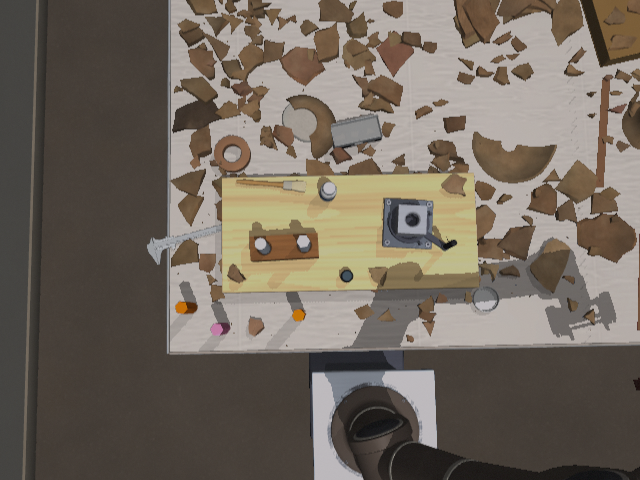

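View pics/side1.png

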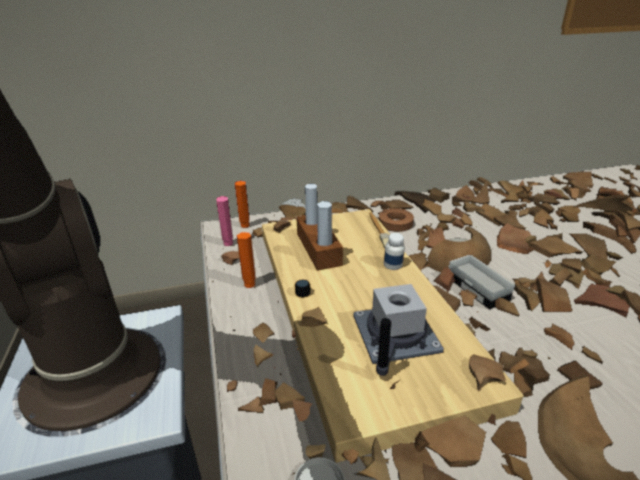

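The hex post appears to be the right one of the two grey posts in the top view (about px 304,243). The round one is at 262,245. The collet is at 411,220 with its lever handle at 450,243. Pink and orange decoys stand off the board. I'll move over the rack for a closer wrist look.

```bash
python3 -m pendant '[[[0,0,0.117],[0,0,-4],1],[[0,0,0.117],[0,0,-4],1],[[0,0,0],[3,-1,-2.5],1],[[0,0,0],[3,-2,-2.5],1],[[0,0,0],[3,-2.8,-2],1],[[0,0,0],[2.5,-3.2,-1],1],[[0,0,0],[2,-3.6,0],1],[[0,0,0],[2,-3.6,0],1],[[0,0,0],[1.5,-3.8,0],1],[[0,0,0],[1.5,-3.8,0],1],[[0,0,0],[1.5,-3.8,0],1],[[0,0,0],[1.5,-3.8,0],1],[[0,0,0],[1.5,-3.8,0],1],[[0,0,0],[1.5,-3.8,0],1],[[0,0,0],[1.5,-3.8,0],1],[[0,0,0],[1.5,-3.8,0],1],[[0,0,0],[1.5,-3.8,0],1],[[0,0,0],[1,-3.8,0],1],[[0,0,0],[1,-3.8,0],1],[[0,0,0],[0,-3.8,0],1]]'
python3 -m pendant '[[[0,0,0],[0,-4,0],1],[[0,0,0],[0,-4,0],1],[[0,0,0],[0,-3.8,0],1],[[0,0,0],[0,0,0],1],[[0,0,0],[0,0,0],1]]'
python3 - <<'E'
from h import *
f=viewer.grab_frame("wrist");cv2.imwrite("pics/w1.png",f["pixels"])
print(np.round(-np.array(f["R"]).T@f["t"],3), np.round(f["R"],2).tolist(), f["fx"], manip.state()["joints"])
for t in("hex_post","round_post","rack"):
    print(t,[(round(r["score"],2),np.round(r["position"],3).tolist()) for r in spotter.pinpoint(t,"wrist")[:3]])
E
```

```text
t: 2.47
eef_pos: [0.4515, 0.0083, 0.3797]
eef_rot: [1.0, -0.0, 0.0, -0.0]
force: [0.1, 0.8, -0.4]
gripper_width: 0.088
t: 2.88
eef_pos: [0.4502, 0.1265, 0.3797]
eef_rot: [1.0, 0.002, 0.0, -0.0]
force: [-0.3, -0.6, 0.5]
gripper_width: 0.0881
[0.526 0.127 0.544] [[0.0, -1.0, -0.0], [-0.96, -0.0, 0.28], [-0.28, 0.0, -0.96]] 405.4344984651296 [ 0.25753486  0.08353735 -0.67001293  1.67451281  0.05295607  1.40198662
 -1.98910782]
hex_post [(0.9, [0.471, 0.17, 0.055]), (0.67, [0.267, 0.386, -0.002]), (0.63, [0.298, 0.183, 0.004])]
round_post [(0.65, [0.467, 0.27, 0.058])]
rack [(0.69, [0.472, 0.221, 0.045])]
```

View pics/w1.png

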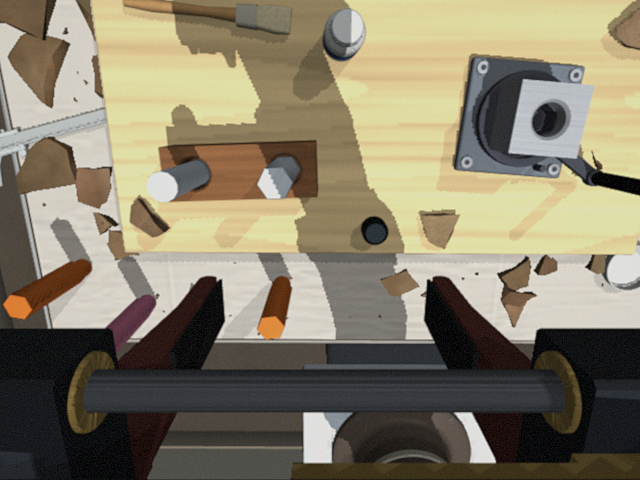

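The wrist view confirms it: the hex post's hexagonal top is near px (273,180) and the round post's is near (166,183). Next I'll get the post's top centre and flat angle, and the collet axis, from depth.

```bash
cat >> h.py <<'E'
def cloud(f):
    v,u=np.mgrid[0:480,0:640];d=f["depth"]
    c=np.stack([(u-f["cx"])/f["fx"]*d,(v-f["cy"])/f["fy"]*d,d],-1)
    P=(c-np.array(f["t"]))@np.array(f["R"]);P[d==0]=np.nan;return P
def hexfit(f,c,z,tol=.006):
    P=cloud(f);m=(np.abs(P[...,2]-z)<tol)&(np.hypot(P[...,0]-c[0],P[...,1]-c[1])<.028)
    q=P[m][:,:2]; r=cv2.convexHull((q*1e4).astype(np.float32))[:,0]/1e4
    a=np.radians(np.arange(0,60,.5)); best=None
    w=[]
    for t in a:  # min sum of widths along three normals
        n=np.array([[np.cos(t+k*np.pi/3),np.sin(t+k*np.pi/3)] for k in range(3)]); s=r@n.T
        w.append((np.ptp(s,0)**2).sum())
    t=a[np.argmin(w)]
    n=np.array([[np.cos(t+k*np.pi/3),np.sin(t+k*np.pi/3)] for k in range(3)]);s=r@n.T
    cen=np.linalg.lstsq(n,(s.max(0)+s.min(0))/2,rcond=None)[0]
    return cen,np.degrees(t),np.ptp(s,0),m.sum(),np.median(P[m][:,2])
E
python3 - <<'E'
from h import *
f=viewer.grab_frame("wrist");P=cloud(f)
print(hexfit(f,(.471,.17),.185))
m=(np.abs(P[...,2]-.125)<.005)&(np.hypot(P[...,0]-.53,P[...,1]+.097)<.06)
q=P[m];(c,s,a)=cv2.minAreaRect((q[:,:2]*1e4).astype(np.float32));print("block",np.array(c)/1e4,np.array(s)/1e4,a,np.median(q[:,2]))
import pickle
f=pickle.load(open("f.pkl","rb"))["top"];P=cloud(f)
m=(np.abs(P[...,2]-.125)<.006)&(np.hypot(P[...,0]-.53,P[...,1]+.097)<.06)
q=P[m];(c,s,a)=cv2.minAreaRect((q[:,:2]*1e4).astype(np.float32));print("blocktop",np.array(c)/1e4,np.array(s)/1e4,a,np.median(q[:,2]))
print(hexfit(f,(.471,.17),.185))
E
```

```text
(array([0.47237636, 0.17056183]), np.float64(3.0000000000000004), array([0.02795972, 0.02803098, 0.02828587]), np.int64(904), np.float64(0.18684223153467852))
block [ 0.5276187  -0.09622982] [0.07242261 0.0700421 ] 85.86119079589844 0.12654298412278084
blocktop [ 0.52627705 -0.09461611] [0.07058501 0.07169708] 86.40310668945312 0.12479377259983829
(array([0.47064984, 0.17202626]), np.float64(1.0), array([0.02693891, 0.02743254, 0.02785917]), np.int64(123), np.float64(0.18509220180217154))
```

```bash
python3 -m pendant '[[[0,0,0],[1.1,-2.2,0],1],[[0,0,0],[1.1,-2.2,0],1],[[0,0,-0.115],[0,0,2.5],1],[[0,0,-0.115],[0,0,2.5],1],[[0,0,-0.115],[0,0,2.5],1],[[0,0,-0.115],[0,0,2.5],1],[[0,0,-0.116],[0,0,2.5],1],[[0,0,0],[0,0,3],1],[[0,0,0],[0,0,0],1],[[0,0,0],[0,0,0],1]]'
python3 - <<'E'
from h import *
s=manip.state();print(s["joints"]);f=viewer.grab_frame("wrist")
print(hexfit(f,(.471,.17),.185))
E
```

```text
t: 3.97
eef_pos: [0.4724, 0.1671, 0.2241]
eef_rot: [0.959, 0.283, -0.001, -0.0]
force: [0.8, 0.1, 0.6]
gripper_width: 0.0878
[ 0.20048657  0.28928681 -0.76472997  1.84865207  0.22323596  1.09448091
 -1.64468502]
(array([0.4722718 , 0.17084914]), np.float64(3.0000000000000004), array([0.0285622 , 0.02848891, 0.02786554]), np.int64(2464), np.float64(0.18675021903192504))
```

```bash
python3 -m pendant '[[[0,0,0],[0.2,-0.3,2],1],[[0,0,0],[0,0,2.5],1],[[0,0,0],[0,0,2.5],1],[[0,0,0],[0,0,1.6],1],[[0,0,0],[0,0,0],1],[[0,0,0],[0,0,0],0],[[0,0,0],[0,0,0],0],[[0,0,0],[0,0,0],0],[[0,0,0],[0,0,0],0],[[0,0,0],[0,0,0],0],[[0,0,0],[0,0,0],0],[[0,0,0],[0,0,0],0],[[0,0,0],[0,0,0],0]]'
```

```text
t: 5.1
eef_pos: [0.4728, 0.172, 0.1387]
eef_rot: [0.959, 0.284, 0.0, 0.0]
force: [-0.5, -0.0, -0.5]
gripper_width: 0.0383
```

```bash
python3 -m pendant '[[[0,0,0],[0,0,0],0],[[0,0,0],[0,0,0],0],[[0,0,0],[0,0,0],0],[[0,0,0],[0,0,0],0],[[0,0,0],[0,0,0],0]]'
```

```text
t: 5.52
eef_pos: [0.4727, 0.1719, 0.1386]
eef_rot: [0.959, 0.284, -0.0, 0.0]
force: [-0.4, -0.2, 0.4]
gripper_width: 0.0282
```

```bash
python3 -m pendant '[[[0,0,0],[0,0,-1.5],0],[[0,0,0],[0,0,-2.5],0],[[0,0,0],[0,0,-2.5],0],[[0,0,0],[0,0,-2.5],0],[[0,0,0],[0,0,-2.5],0],[[0,0,0],[-0.4,0.9,-0.5],0],[[0,0,0],[-1,2.5,0],0],[[0,0,0],[-1.2,3.2,0],0],[[0,0,0],[-1.3,3.2,0],0],[[0,0,0],[-1.3,3.2,0],0],[[0,0,0],[-1.3,3.2,0],0],[[0,0,0],[-1.2,3.2,0],0],[[0,0,0],[-1,3,0],0],[[0,0,0],[-1,2,0],0],[[0,0,0],[-0.4,1.2,0],0],[[0,0,0],[0,0,0],0],[[0,0,0],[0,0,0],0],[[0,0,0],[0,0,0],0]]'
python3 - <<'E'
from h import *
s=manip.state();print(s["joints"],s["force"],s["ft_torque"])
for c in("wrist","top","side"):
    f=viewer.grab_frame(c);cv2.imwrite(f"pics/{c}2.png",f["pixels"])
    P=cloud(f);p=s["eef_pos"]
    # post surface points per height, below the fingers
    for z in (.18,.2,.22,.235):
        m=(np.abs(P[...,2]-z)<.005)&(np.hypot(P[...,0]-p[0],P[...,1]-p[1])<.025)
        if m.sum()>20:print(c,z,m.sum(),np.round(P[m].min(0),4),np.round(P[m].max(0),4))
    for t in("hex_post_foot","collet_mouth","lever_post_top"):
        print(t,[(round(r["score"],2),np.round(r["position"],3).tolist()) for r in spotter.pinpoint(t,c)[:1]])
E
```

```text
t: 7.02
eef_pos: [0.5273, -0.0956, 0.2586]
eef_rot: [0.959, 0.285, 0.0, -0.0]
force: [-1.1, -0.0, -2.9]
gripper_width: 0.028
[ 0.60249462  0.29380385 -0.63360904  1.7322204   0.18571724  1.17657401
 -1.07505167] [-1.08703683 -0.03504767 -2.93918331] [-0.00786909 -0.00249852 -0.02979071]
wrist 0.18 90 [ 0.5264 -0.1021  0.1772] [ 0.5392 -0.0839  0.1849]
wrist 0.2 208 [ 0.5258 -0.1035  0.1953] [ 0.5411 -0.0802  0.2049]
wrist 0.22 287 [ 0.5257 -0.1035  0.215 ] [ 0.5413 -0.0803  0.225 ]
wrist 0.235 359 [ 0.5256 -0.1037  0.23  ] [ 0.5414 -0.0803  0.24  ]
hex_post_foot [(0.67, [0.53, -0.097, 0.174])]
collet_mouth [(0.83, [0.522, -0.096, 0.129])]
lever_post_top []
hex_post_foot [(0.64, [0.321, 0.468, -0.002])]
collet_mouth [(0.98, [0.53, -0.098, 0.125])]
lever_post_top [(0.88, [0.466, -0.187, 0.167])]
side 0.18 70 [ 0.5139 -0.1123  0.1751] [ 0.5362 -0.096   0.1849]
side 0.2 108 [ 0.5116 -0.1158  0.1951] [ 0.541 -0.092  0.205]
side 0.22 114 [ 0.5115 -0.1158  0.215 ] [ 0.5402 -0.0898  0.225 ]
side 0.235 112 [ 0.511  -0.1152  0.23  ] [ 0.5407 -0.0913  0.2398]
hex_post_foot [(0.94, [0.268, 0.383, 0.0])]
collet_mouth [(0.59, [0.526, -0.098, 0.125])]
lever_post_top [(0.64, [0.469, -0.188, 0.165])]
```

```bash
python3 -m pendant '[[[0,0,0],[0,0,2],0],[[0,0,0],[0,0,2],0],[[0,0,0],[0,0,1.4],0],[[0,0,0],[0,0,0.6],0],[[0,0,0],[0,0,0],0],[[0,0,0],[0,0,0],0]]'
python3 - <<'E'
from h import *
s=manip.state();print(s["force"])
f=viewer.grab_frame("wrist");P=cloud(f)
m=(np.abs(P[...,2]-.126)<.004)&(np.hypot(P[...,0]-.53,P[...,1]+.097)<.06)
q=P[m];(c,w,a)=cv2.minAreaRect((q[:,:2]*1e4).astype(np.float32));print("block",np.array(c)/1e4,np.array(w)/1e4,a)
I=cv2.resize(f["pixels"][60:360,120:520],(800,600),interpolation=cv2.INTER_CUBIC);cv2.imwrite("pics/w3.png",I)
E
```

```text
t: 8.12
eef_pos: [0.5277, -0.0977, 0.1989]
eef_rot: [0.959, 0.284, 0.0, -0.0]
force: [0.6, -0.2, -1.2]
gripper_width: 0.0278
[ 0.57656963 -0.22167409 -1.197487  ]
block [ 0.52762998 -0.09610963] [0.07028572 0.07039743] 85.76219177246094
```

View pics/w3.png

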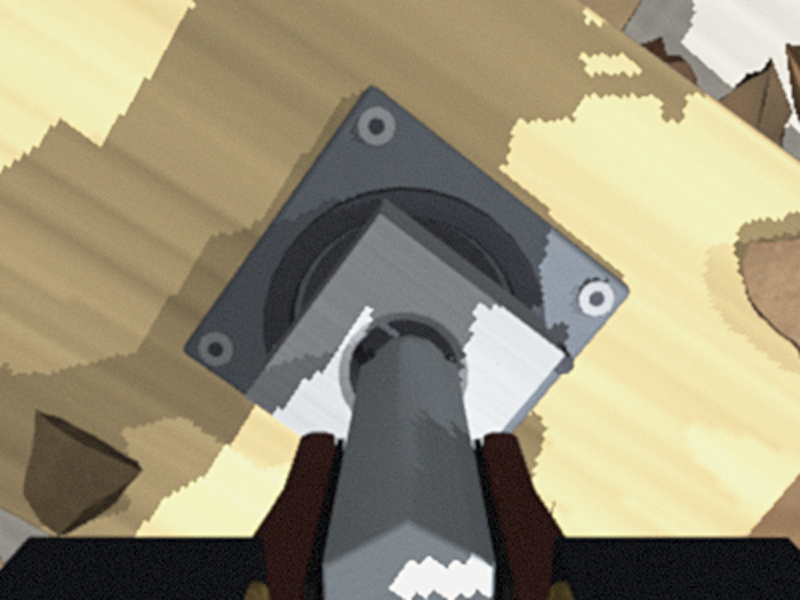

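The view shows the shank already inside the bore mouth (post about px 411, bore centre about 404). That makes the post about 1 mm too far towards tool +y, which agrees with the block rectangle fit.

```bash
python3 -m pendant '[[[0,0,0],[0,-0.12,0.3],0],[[0,0,0],[0,0,0.3],0],[[0,0,0],[0,0,0.2],0],[[0,0,0],[0,0,0.2],0],[[0,0,0],[0,0,0],0],[[0,0,0],[0,0,0],0]]'; python3 -c "
from h import *
s=manip.state();print(s['force'],s['ft_torque'])"
```

```text
t: 8.67
eef_pos: [0.5272, -0.0964, 0.1886]
eef_rot: [0.959, 0.284, 0.0, -0.0]
force: [2.3, 1.0, -3.1]
gripper_width: 0.0277
[ 2.30736296  1.04364872 -3.12253339] [ 0.25401198 -0.53027462 -0.00874733]
```

```bash
python3 -m pendant '[[[0,0,0],[0.08,0,0.1],0],[[0,0,0],[0,0,0.2],0],[[0,0,0],[0,0,0.2],0],[[0,0,0],[0,0,0.2],0],[[0,0,0],[0,0,0],0]]'; python3 -c "
from h import *
s=manip.state();print(s['force'],s['ft_torque'])"
```

```text
t: 9.08
eef_pos: [0.5274, -0.0962, 0.1812]
eef_rot: [0.959, 0.284, -0.0, -0.0]
force: [1.7, 0.8, -2.2]
gripper_width: 0.0279
[ 1.73679271  0.77924546 -2.18943784] [ 0.25739118 -0.44731521  0.04193965]
```

```bash
python3 -m pendant '[[[0,0,0],[0.06,0,0.2],0],[[0,0,0],[0,0,0.2],0],[[0,0,0],[0,0,0.2],0],[[0,0,0],[0,0,0.1],0],[[0,0,0],[0,0,0],0]]'; python3 -m pendant '[[[0,0,0],[0,0,0.1],0],[[0,0,0],[0,0,0],0],[[0,0,0],[0,0,0],0]]'; python3 -c "
from h import *
s=manip.state();print(s['force'],s['ft_torque'])"
```

```text
t: 9.5
eef_pos: [0.5277, -0.0961, 0.1742]
eef_rot: [0.959, 0.284, -0.0, -0.0]
force: [0.3, 0.1, -1.2]
gripper_width: 0.0276
t: 9.75
eef_pos: [0.5279, -0.0961, 0.1736]
eef_rot: [0.959, 0.284, -0.0, 0.0]
force: [-0.5, 0.4, -2.8]
gripper_width: 0.028
[-0.46730856  0.35867329 -2.7693621 ] [-0.00237665 -0.05964196  0.00023118]
```

Nicely centred. Now I'll find the seat contact in small steps.

```bash
for i in 1 2; do python3 -m pendant '[[[0,0,0],[0,0,0.1],0],[[0,0,0],[0,0,0],0]]'|sed -n '2p;4p'; done
```

```text
eef_pos: [0.528, -0.096, 0.1726]
force: [-0.2, 0.3, -2.1]
eef_pos: [0.5282, -0.096, 0.1723]
force: [-1.3, -0.9, 4.6]
```

```bash
for i in 1 2 3 4; do python3 -m pendant '[[[0,0,-0.045],[0,0,0],0],[[0,0,-0.045],[0,0,0],0],[[0,0,0],[0,0,0],0]]'|sed -n '2,4p'; python3 -c "
from h import *
print(np.round(manip.state()['ft_torque'],3))"; done
```

```text
eef_pos: [0.5283, -0.096, 0.1723]
eef_rot: [0.945, 0.328, 0.0, 0.0]
force: [-2.0, -0.1, 5.4]
[-0.041  0.372  0.038]
eef_pos: [0.5283, -0.096, 0.1723]
eef_rot: [0.929, 0.369, 0.0, 0.0]
force: [-1.6, 0.8, 5.6]
[-0.089  0.382  0.034]
eef_pos: [0.5282, -0.0961, 0.1722]
eef_rot: [0.912, 0.411, 0.0, 0.0]
force: [-1.5, 1.0, 5.3]
[-0.027  0.374 -0.008]
eef_pos: [0.528, -0.0957, 0.172]
eef_rot: [0.892, 0.451, 0.0, -0.0]
force: [-1.7, 1.0, 4.5]
[0.142 0.432 0.023]
```

```bash
for i in 1 2 3; do python3 -m pendant '[[[0,0,-0.045],[-0.01,-0.01,0],0],[[0,0,-0.045],[0,0,0.01],0],[[0,0,0],[0,0,0],0]]'|sed -n '2,4p'; python3 -c "
from h import *
print(np.round(manip.state()['ft_torque'],3))"; done
```

```text
eef_pos: [0.528, -0.0952, 0.1715]
eef_rot: [0.871, 0.491, 0.0, -0.0]
force: [-0.4, 3.5, 1.0]
[ 0.826  0.048 -0.018]
eef_pos: [0.5278, -0.0951, 0.1714]
eef_rot: [0.849, 0.529, 0.0, -0.001]
force: [-0.8, 3.4, 2.1]
[ 1.1    0.241 -0.111]
eef_pos: [0.5277, -0.0951, 0.1713]
eef_rot: [0.824, 0.567, 0.0, -0.0]
force: [-0.0, 5.3, 2.5]
[ 1.277  0.206 -0.125]
```

```bash
python3 -m pendant '[[[0,0,0.04],[0.06,-0.02,0.03],0],[[0,0,0.04],[0,0,0.05],0],[[0,0,0],[0,0,0],0]]'|sed -n '2,4p'; python3 -m pendant '[[[0,0,0],[0,0,0.1],0],[[0,0,0],[0,0,0.0],0]]'|sed -n '2,4p'; python3 -c "
from h import *
print(np.round(manip.state()['ft_torque'],3))"
```

```text
eef_pos: [0.5278, -0.0951, 0.1704]
eef_rot: [0.847, 0.531, 0.0, -0.0]
force: [0.5, 3.8, -1.7]
eef_pos: [0.5277, -0.0951, 0.1694]
eef_rot: [0.846, 0.534, 0.0, -0.0]
force: [-0.3, 3.9, 0.2]
[ 1.033 -0.134 -0.02 ]
```

It's dropping in (TCP is 3 mm below the contact height). I'll continue down with a small +y correction.

```bash
python3 -m pendant '[[[0,0,0],[0.06,-0.03,0.1],0],[[0,0,0],[0,0,0.15],0],[[0,0,0],[0,0,0],0]]'|sed -n '2,4p'; python3 -m pendant '[[[0,0,0],[0,0,0.15],0],[[0,0,0],[0,0,0.15],0],[[0,0,0],[0,0,0.0],0]]'|sed -n '2,4p'; python3 -c "
from h import *
print(np.round(manip.state()['ft_torque'],3))"
```

```text
eef_pos: [0.5277, -0.0949, 0.1669]
eef_rot: [0.846, 0.534, 0.0, 0.0]
force: [0.9, 1.9, 0.3]
eef_pos: [0.5278, -0.0948, 0.1645]
eef_rot: [0.846, 0.534, 0.0, 0.0]
force: [-0.1, 2.1, 5.3]
[ 0.708  0.215 -0.085]
```

Follower friction is felt (about 5 N). Pushing on towards the stop.

```bash
python3 -m pendant '[[[0,0,0],[0.04,-0.02,0.2],0],[[0,0,0],[0,0,0.2],0],[[0,0,0],[0,0,0.2],0],[[0,0,0],[0,0,0.2],0],[[0,0,0],[0,0,0.2],0],[[0,0,0],[0,0,0.2],0],[[0,0,0],[0,0,0],0]]'|sed -n '2,4p'; for i in 1 2 3 4; do python3 -m pendant '[[[0,0,0],[0,0,0.1],0],[[0,0,0],[0,0,0],0]]'|sed -n '2p;4p'; done
```

```text
eef_pos: [0.5278, -0.0948, 0.1532]
eef_rot: [0.846, 0.533, -0.0, 0.001]
force: [-2.0, 1.6, 12.4]
eef_pos: [0.5279, -0.0948, 0.1524]
force: [-3.7, 2.5, 14.8]
eef_pos: [0.5279, -0.0948, 0.1515]
force: [-3.7, 2.7, 15.4]
eef_pos: [0.5279, -0.0947, 0.1506]
force: [-4.5, 2.0, 16.3]
eef_pos: [0.5279, -0.0948, 0.1497]
force: [-4.3, 2.5, 17.0]
```

```bash
python3 -m pendant '[[[0,0,0],[-0.02,-0.06,0],0],[[0,0,0],[0,0,0],0],[[0,0,0],[0,0,0],0]]'|sed -n '2p;4p'; python3 - <<'E'
from h import *
f=viewer.grab_frame("wrist");print(hexfit(f,(.5278,-.095),.197,.012)); s=manip.state(); print(s['eef_pos'],s['ft_torque'],s['joints'])
E
```

```text
eef_pos: [0.5278, -0.0948, 0.1497]
force: [-2.9, 1.3, 14.6]
(array([ 0.52969349, -0.09116856]), np.float64(4.0), array([0.04629087, 0.02694602, 0.04650768]), np.int64(7367), np.float64(0.19772484645118243))
[ 0.52776521 -0.09474255  0.14968487] [ 0.50680607  0.83185423 -0.16641417] [ 0.6433325   0.4324278  -0.71524139  1.8604048   0.34114331  0.97179341
 -0.66720716]
```

No slip in the grip, and about 3 mm left to go.

```bash
for i in 1 2 3 4; do python3 -m pendant '[[[0,0,0],[-0.01,-0.02,0.1],0],[[0,0,0],[0,0,0],0]]'|sed -n '2p;4p'; done
```

```text
eef_pos: [0.5277, -0.0947, 0.1489]
force: [-2.1, 1.1, 17.7]
eef_pos: [0.5277, -0.0947, 0.148]
force: [-2.7, 1.5, 17.3]
eef_pos: [0.5277, -0.0947, 0.1471]
force: [-2.6, 1.6, 16.9]
eef_pos: [0.5277, -0.0947, 0.1463]
force: [-2.5, 1.7, 17.8]
```

```bash
for i in 1 2; do python3 -m pendant '[[[0,0,0],[0,0,0.08],0],[[0,0,0],[0,0,0],0]]'|sed -n '2p;4p'; done
```

```text
eef_pos: [0.5277, -0.0947, 0.1457]
force: [-2.2, 2.3, 19.9]
eef_pos: [0.5277, -0.0947, 0.1452]
force: [-3.3, 1.5, 23.6]
```

```bash
python3 -m pendant '[[[0,0,0],[0,0,0],0],[[0,0,0],[0,0,0],0],[[0,0,0],[0,0,0],1],[[0,0,0],[0,0,0],1],[[0,0,0],[0,0,0],1],[[0,0,0],[0,0,0],1],[[0,0,0],[0,0,0],1],[[0,0,0],[0,0,-1],1],[[0,0,0],[0,0,-2.5],1],[[0,0,0],[0,0,-2.5],1],[[0,0,0],[0,0,-2.5],1],[[0,0,0],[0,0,-2],1],[[0,0,0],[0,0,0],1],[[0,0,0],[0,0,0],1]]'; python3 - <<'E'
from h import *
s=manip.state();print(s['joints'])
for c in("wrist","top","side"):
    f=viewer.grab_frame(c);cv2.imwrite(f"pics/{c}5.png",f["pixels"])
    if c!="side":
        print(c,hexfit(f,(.528,-.096),.193,.006))
    for t in("hex_post","lever_post_top","collet_mouth"):
        print(t,[(round(r["score"],2),np.round(r["position"],3).tolist()) for r in spotter.pinpoint(t,c)[:1]])
    if c=="top":
        P=cloud(f);m=(np.abs(P[...,2]-.166)<.008)&(np.hypot(P[...,0]-.467,P[...,1]+.187)<.03);print("handle",P[m].mean(0),m.sum())
E
```

```text
t: 16.47
eef_pos: [0.5266, -0.0943, 0.2487]
eef_rot: [0.846, 0.534, 0.001, 0.001]
force: [-0.7, -0.0, 0.7]
gripper_width: 0.0879
[ 0.69403048  0.32577337 -0.76016191  1.74479135  0.24343872  1.16535196
 -0.58147553]
wrist (array([ 0.52735061, -0.0955868 ]), np.float64(35.0), array([0.02875871, 0.02832102, 0.02786168]), np.int64(2070), np.float64(0.19351671713895385))
hex_post [(0.59, [0.53, -0.098, 0.063])]
lever_post_top []
collet_mouth []
top (array([ 0.51264781, -0.09341576]), np.float64(0.0), array([0., 0., 0.]), np.int64(1), np.float64(0.18886014799660542))
hex_post [(0.78, [0.27, 0.378, 0.001])]
lever_post_top [(0.7, [0.463, -0.188, 0.169])]
collet_mouth [(0.91, [0.532, -0.097, 0.122])]
handle [ 0.4612942  -0.17713149  0.15994871] 2
hex_post [(0.81, [0.324, 0.469, 0.001])]
lever_post_top [(0.63, [0.468, -0.187, 0.165])]
collet_mouth [(0.56, [0.526, -0.098, 0.126])]
```

View pics/side5.png

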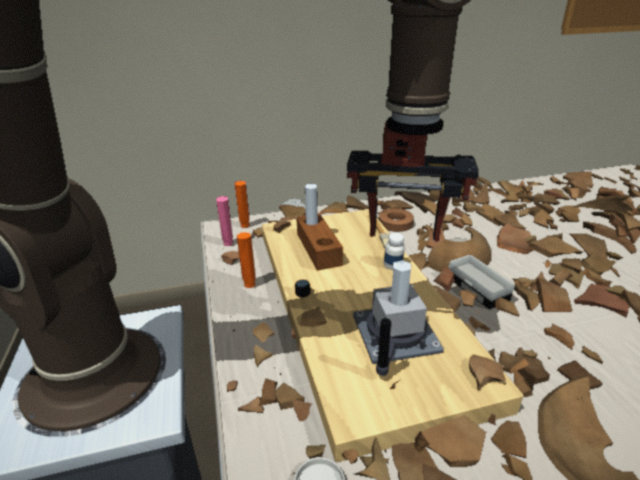

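The post stands home in the collet (side view px 400,285). The lever handle is still at 384,345, so the lever is open. Next I'll go to the handle.

```bash
python3 -m pendant '[[[0,0,0.074],[0,0,0],1],[[0,0,0.074],[0,0,0],1],[[0,0,0],[-2,0.1,0],1],[[0,0,0],[-3,0.1,0],1],[[0,0,0],[-3,0,0],1],[[0,0,0],[-2,0,0],1],[[0,0,0],[-1,0,0],1],[[0,0,0],[0,0,0],1],[[0,0,0],[0,0,0],1]]'; python3 - <<'E'
from h import *
f=viewer.grab_frame("wrist");cv2.imwrite("pics/w6.png",f["pixels"]);P=cloud(f)
m=(np.abs(P[...,2]-.166)<.006)&(np.hypot(P[...,0]-.467,P[...,1]+.187)<.03);q=P[m]
print(m.sum(),q.min(0),q.max(0),np.median(q,0),cv2.minEnclosingCircle((q[q[:,2]>.164][:,:2]*1e4).astype(np.float32)))
print(hexfit(f,(.528,-.096),.193,.006))
print([(round(r["score"],2),np.round(r["position"],3).tolist()) for r in spotter.pinpoint("lever_post_top","wrist")])
E
```

```text
t: 17.82
eef_pos: [0.4666, -0.1861, 0.2476]
eef_rot: [0.883, 0.469, 0.0, 0.0]
force: [0.7, 0.1, -0.3]
gripper_width: 0.088
498 [ 0.45600487 -0.19313577  0.16018984] [ 0.47184037 -0.17746189  0.16987242] [ 0.46454087 -0.18426341  0.16731186] ((4639.25537109375, -1853.1561279296875), 79.36837005615234)
(array([ 0.52738228, -0.09576769]), np.float64(34.0), array([0.02818229, 0.02828153, 0.02808831]), np.int64(3038), np.float64(0.19363205661536725))
[(0.68, [0.465, -0.185, 0.162])]
```

View pics/w6.png

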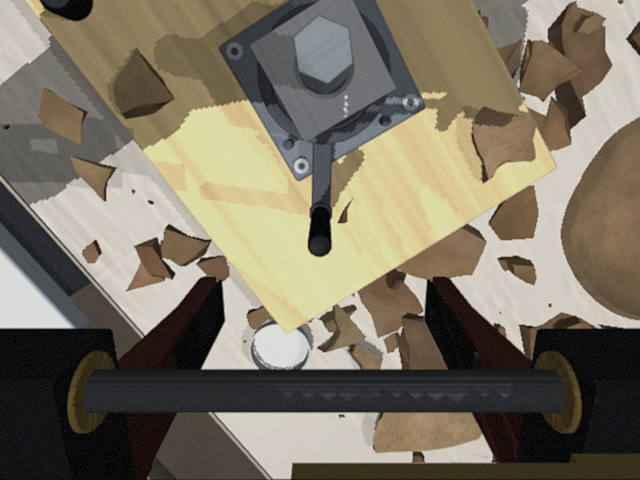

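The handle top (px 319,245) sits centred between the fingers and the post (323,50) is in the block. Descend and grip the handle.

```bash
python3 -m pendant '[[[0,0,0],[0,-0.2,2.5],1],[[0,0,0],[0,0,3],1],[[0,0,0],[0,0,3],1],[[0,0,0],[0,0,2.2],1],[[0,0,0],[0,0,1],1],[[0,0,0],[0,0,0],0.1],[[0,0,0],[0,0,0],0],[[0,0,0],[0,0,0],0],[[0,0,0],[0,0,0],0],[[0,0,0],[0,0,0],0],[[0,0,0],[0,0,0],0],[[0,0,0],[0,0,0],0],[[0,0,0],[0,0,0],0],[[0,0,0],[0,0,0],0],[[0,0,0],[0,0,0],0],[[0,0,0],[0,0,0],0],[[0,0,0],[0,0,0],0],[[0,0,0],[0,0,0],0]]'
```

```text
t: 19.42
eef_pos: [0.4644, -0.1854, 0.1304]
eef_rot: [0.883, 0.47, -0.0, -0.0]
force: [-1.3, -0.1, 1.3]
gripper_width: 0.0154
```

```bash
python3 -m pendant '[[[0,0,-0.04],[0,0.44,0],0],[[0,0,-0.06],[0,0.66,0],0],[[0,0,-0.06],[0,0.66,0],0],[[0,0,-0.06],[0,0.66,0],0],[[0,0,0],[0,0,0],0],[[0,0,0],[0,0,0],0]]'; python3 -m pendant '[[[0,0,-0.06],[0,0.66,0],0],[[0,0,-0.06],[0,0.66,0],0],[[0,0,-0.06],[0,0.66,0],0],[[0,0,-0.06],[0,0.66,0],0],[[0,0,0],[0,0,0],0],[[0,0,0],[0,0,0],0]]'; python3 -c "
from h import *
s=manip.state();d=s['eef_pos'][:2]-np.array([.528,-.096]);print(np.hypot(*d),np.degrees(np.arctan2(d[1],d[0])),s['force'],s['joints'])"
```

```text
t: 19.92
eef_pos: [0.4862, -0.1974, 0.1304]
eef_rot: [0.826, 0.563, 0.001, 0.0]
force: [2.0, -0.2, -0.9]
gripper_width: 0.0151
t: 20.42
eef_pos: [0.5113, -0.2042, 0.1304]
eef_rot: [0.753, 0.658, 0.001, 0.0]
force: [2.8, 1.4, -1.4]
gripper_width: 0.0157
0.10946656769407355 -98.78931154166159 [ 2.82040905  1.43511301 -1.36909451] [ 0.84971687  0.48987953 -0.7345231   1.84263727  0.39453452  0.95912911
 -0.19299809]
```

```bash
python3 -m pendant '[[[0,0,-0.06],[0,0.66,0],0],[[0,0,-0.06],[0,0.66,0],0],[[0,0,-0.06],[0,0.66,0],0],[[0,0,-0.06],[0,0.66,0],0],[[0,0,0],[0,0,0],0],[[0,0,0],[0,0,0],0]]'; for i in 1 2 3; do python3 -m pendant '[[[0,0,-0.04],[0,0.44,0],0],[[0,0,-0.04],[0,0.44,0],0],[[0,0,0],[0,0,0],0]]'|sed -n '2p;4p'; python3 -c "
from h import *
s=manip.state();d=s['eef_pos'][:2]-np.array([.528,-.096]);print(np.hypot(*d),np.radians(125.7)+np.arctan2(d[1],d[0]),s['force'])"; done
```

```text
t: 20.92
eef_pos: [0.5374, -0.2049, 0.1304]
eef_rot: [0.669, 0.743, 0.001, 0.0]
force: [1.6, 4.2, 0.1]
gripper_width: 0.0152
eef_pos: [0.5427, -0.2042, 0.1303]
force: [-11.8, 4.3, 11.5]
0.10923501617225044 0.7579513183914006 [-11.82535081   4.28904028  11.50438013]
eef_pos: [0.5427, -0.2043, 0.1294]
force: [-42.1, 3.1, 33.0]
0.10931106047195766 0.7582733926126057 [-42.06143657   3.1462987   32.96318575]
eef_pos: [0.5448, -0.2052, 0.1278]
force: [-61.5, -3.1, 40.5]
0.1104642991821836 0.7755112223344283 [-61.47528478  -3.10975893  40.47281691]
```

That's a hard stop at about 0.76 rad of travel. I'm backing off the load now.

```bash
python3 -m pendant '[[[0,0,0.04],[0,-0.44,0],0],[[0,0,0.04],[0,-0.44,0],0],[[0,0,0.04],[0,-0.4,0],0],[[0,0,0.02],[0,-0.2,0],0],[[0,0,0],[0,0,0],0]]'; python3 - <<'E'
from h import *
s=manip.state();print(s['ft_torque'])
for c in ("side","top"):
    f=viewer.grab_frame(c);cv2.imwrite(f"pics/{c}7.png",f["pixels"])
cv2.imwrite("pics/s7c.png",cv2.resize(cv2.imread("pics/side7.png")[190:430,300:560],(780,720))[:600])
E
```

```text
t: 22.08
eef_pos: [0.5431, -0.2065, 0.1285]
eef_rot: [0.633, 0.774, -0.004, -0.003]
force: [-13.5, -0.8, -1.1]
gripper_width: 0.0153
[-0.36971529  2.11192934 -0.02919872]
```

View pics/s7c.png

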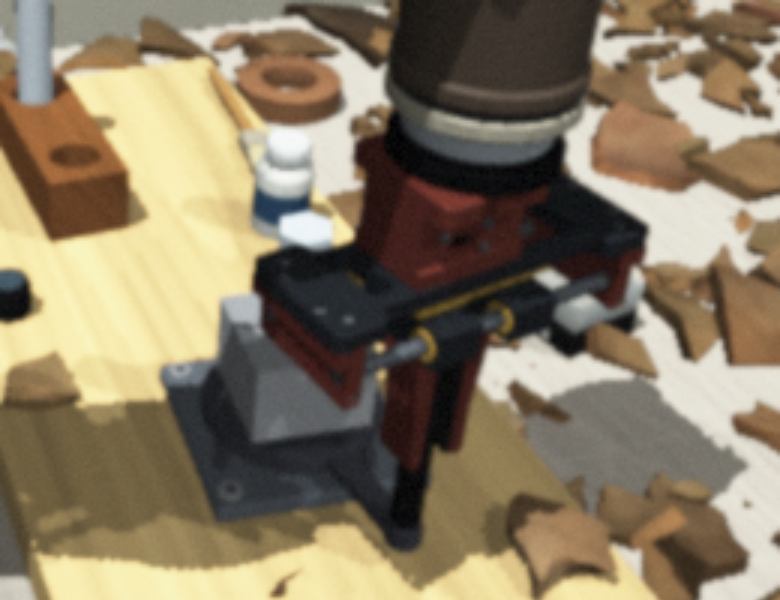

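```bash
python3 -m pendant '[[[0,0,0],[0,0,0],1],[[0,0,0],[0,0,0],1],[[0,0,0],[0,0,0],1],[[0,0,0],[0,0,0],1],[[0,0,0],[0,0,0],1],[[0,0,0],[0,0,0],1],[[0,0,0],[0,0,-1.5],1],[[0,0,0],[0,0,-2.5],1],[[0,0,0],[0,0,-2.5],1],[[0,0,0],[0,0,-2.5],1],[[0,0,0],[-1,0,-2.5],1],[[0,0,0],[-2,0,-1],1],[[0,0,0],[0,0,0],1],[[0,0,0],[0,0,0],1],[[0,0,0],[0,0,0],1]]'; python3 - <<'E'
from h import *
f=viewer.grab_frame("wrist");P=cloud(f)
m=(np.abs(P[...,2]-.167)<.006)&(np.hypot(P[...,0]-.543,P[...,1]+.205)<.03);q=P[m]
c=cv2.minEnclosingCircle((q[q[:,2]>.164][:,:2]*1e4).astype(np.float32));print(c)
h=hexfit(f,(.528,-.096),.193,.006);print(h)
d=np.array(c[0])/1e4-h[0];print(np.hypot(*d),np.degrees(np.arctan2(d[1],d[0])))
m=(np.abs(P[...,2]-.126)<.004)&(np.hypot(P[...,0]-.53,P[...,1]+.097)<.06)
r=cv2.minAreaRect((P[m][:,:2]*1e4).astype(np.float32));print(r)
m=(np.abs(P[...,2]-.058)<.004)&(np.hypot(P[...,0]-.53,P[...,1]+.097)<.1);print("plate",cv2.minAreaRect((P[m][:,:2]*1e4).astype(np.float32)))
cv2.imwrite("pics/w8.png",f["pixels"])
E
```

```text
t: 23.43
eef_pos: [0.5546, -0.2334, 0.2546]
eef_rot: [0.63, 0.776, 0.0, -0.001]
force: [-0.2, -0.3, -0.2]
gripper_width: 0.0877
((5429.02001953125, -2044.8331298828125), 79.06771850585938)
(array([ 0.52902059, -0.10419425]), np.float64(34.5), array([0.0231507 , 0.00929848, 0.01968004]), np.int64(692), np.float64(0.19343630067484827))
0.1012451922315063 -82.11953204445334
((5269.28759765625, -1035.0806884765625), (546.2222290039062, 702.093017578125), 86.03456115722656)
plate ((5270.056640625, -1038.99853515625), (1089.811279296875, 1261.6138916015625), 85.7868423461914)
```

View pics/w8.png

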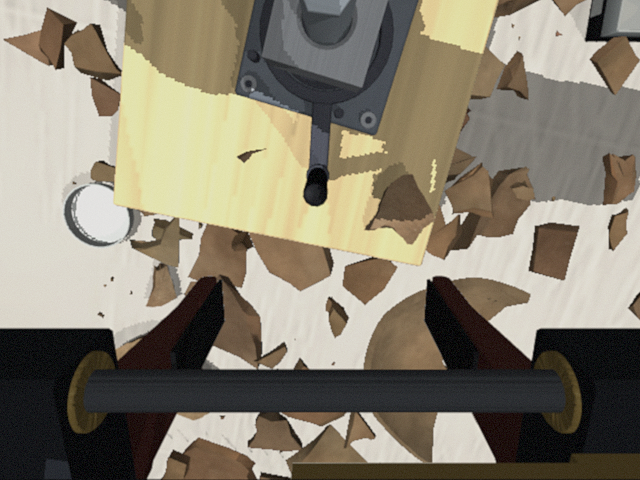

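The handle sits at −81.9° about the bore. Relative to the collet's measured yaw of −4.2° that is −77.7°, which is 1.0 rad past a −135° zero, so the lever is at its end. The post top height is unchanged (0.1934 m). Handing in.

```bash
python3 -c "
from h import *
print(manip.state()['t'],manip.sign_off())"
```

```text
the job is handed in; nothing more can be done
23.4833 None
```

The hex post is seated on the depth stop in the collet, the lever is closed to its hard end stop, and the gripper is open and clear. I handed the job in at 23.5 s; no verdict is reported.

- **Post:** I gripped it across its flats and fed it into the bore. It rested on the seat rim and dropped in after about 30° of counter-clockwise turn. The wrist force peaked at about 24 N while pushing home. The stop's springy rise in force appeared about 1 mm before the end.
- **Lever:** I swung it about 0.76 rad to its end. I overran the stop briefly, which took the force to about 74 N (limit 120 N), then backed off.
- **Post height:** its top measured 0.1934 m after the lever was closed, against 0.1935 m before and about 0.193 m expected when home.
- **Lever angle:** the handle measured −77.7° relative to the collet. That is about 1.0 rad if the open position is at −135°, which I inferred and could not measure directly.
- **Checks that failed or disagreed:** in the last picture the post top was partly cropped, so its centre could not be re-measured. I rely on the earlier fit, which put it within about 1 mm of the block's centre. I did not re-measure the round post or the glue bottle; the arm never came against either, and the side picture showed both standing in place.

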